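# Shut the pastry case

## Robot

A 6-joint arm with a two-finger parallel gripper is mounted at the origin on the work surface. World frame = base frame: x ahead of the robot, y to its left, z up, the work surface at z = 0. Lengths are in m, angles in rad, forces in N, time in s.
With the tool pointing down it reaches from about 0.35 to 0.85 m from the base axis. Payload 8.1 kg.
Tool frame: the origin (TCP) lies on the centre line of the jaws, within the pads' length; the fingertips stand 14 mm ahead of it and the grasp point (between the pads) lies 5 mm behind it; z points along the fingers, y is the direction in which the jaws open and shut (so a half turn about z gives the same grasp; the last joint's range is limited). The gripper opens to 93 mm and grips with 3 to 60 N. Pads are 15 mm wide; open, the fingers measure 128 mm over their backs; the gripper's body (75 mm by 188 mm) begins 65 mm behind the grasp point.
Start: joints at [-0.085, 0.13, 1.488, -0, 1.523, -0.085], TCP at [0.6, 0, 0.233] pointing down, gripper open.
Joint ranges: [-2.96, 2.96], [-0.89, 2.26], [0.02, 2.5], [-1.34, 4.48], [0, 2.73], [-2.66, 2.66]. Speed limits (rad/s): [2.39, 2.39, 2.79, 3.14, 3.14, 3.14].

## Interface

Orientations are given as a rotation vector (axis times angle).
In Python, from plant import robot gives the robot as it stands.
- The arm moves only by the tool jog_arm, never from a script. Its argument "steps" is a list of rows, each a list of 7 numbers: the closure, from 0 (fully open) to 1 (shut), then the shift along the tool's x, y, z in m, then the turn, a rotation vector about the tool's x, y, z in rad. In form: [[jaw, tx, ty, tz, rx, ry, rz], ...]. A call has 1 to 5 rows; each row is the pose to reach, as a shift and turn from the pose measured when the call began, along the tool's axes at that moment; what a row does not reach only later rows make up. A row lasts 1/8 s, in which the tool goes at most 62.5 mm and 10.7 degrees, less where a joint would pass 70% of its speed; a pose out of reach is approached as far as the arm can. A call with a gripper value outside its range is refused whole. The fingers move at their own pace and stop on an object; "force" is the grip in N (left out, the last holds). Time passes only in rows, so rows that repeat a pose let the fingers close. It gives the time, the measured TCP pose, the force and the opening at its end, in the units of the state.
- robot.read_state(): the state, without advancing time (a new reading comes with each control period).
- robot.read_camera(name): name is "scene" or "side" or "wrist"; returns a dict with "image" (384x512x3 uint8, red, green, blue), "mtx" (3x3 intrinsics, pixels), "D" ([k1, k2, p1, p2, k3] as OpenCV has them; the pictures are not rectified), "extrinsics" (4x4, takes a point from camera to world coordinates); the wrist camera has in their place "tool_from_camera" (4x4, takes a point from camera to tool coordinates, whose origin is the TCP and whose axes are the flange's). Camera axes: x right, y down, z forward; pixel columns grow to the right and rows downward; lengths in m; the calibration is good to about 2 mm. A picture is of the moment at which its call begins: read the wrist's pose just before it. There is no depth.
- robot.close_job(): hands the job in, once; it reports no verdict.
The state is a dict: "t": time; "q": joint angles; "dq": joint speeds; "joint_torque": joint torques, N m; "tool_pos": TCP position; "orientation": TCP orientation; "force": force on the tool from outside, world axes, zero at the start; "wrist_torque": the same for the moment, N m; "opening": finger opening in m.
Only numpy, scipy, OpenCV 4.12 (cv2) and the standard library are available. Lean on these libraries where they do the work, as an engineer would, in place of code of your own. Each camera call takes 0.05 s, during which the arm holds its last target.

## Task

The clear pastry case has been left open after refilling: with the fingertips, gently push the tray of buns fully home into the case, and only then push the raised clear flap over and down until it is fully shut. Do not grip or lift anything, don't let the tray bang or the flap slam, and leave the jam jar, the card stand and the tongs where they are.

Things in the scene. Friction and masses are not known exactly. Their poses are not given: they have to be found in the camera images.
- pastry_case: countertop pastry case, fixed: wooden base 290 (x) x 370 (y) x 30 mm high; clear sides, back and roof with aluminium trim. Origin: centre of the underside, on the counter. Open front along its -x (to the robot), z up. Base front face at x = -145 mm; flat roof from x = -20 to +145 mm, top at z = 164; ahead of it the sides (y = +-185) slope down to z = 60 at the front
- tray (a joint): how far the bun tray sticks out of the case, m: 0 = fully home (at its stop), positive = out along the case's -x, at most 0.12; starts 0.03 to 0.075 out. It slides straight on runners, resists with about 2.5 N and stays where it is left
- tray_front (a point): centre of the outer front face of the black sheet-pan tray (241 mm in x, 330 wide in y, rim 25 high, walls 2.5; 12 buns up to 45 mm above its underside). The face is upright, square to the case's x, z = 32 to 57 mm above the counter, with free counter ahead of it. When home it lies 143 mm ahead (-x) of the case's origin, 2 mm inside the base's front face. Axes as the case's
- flap (a joint): angle of the clear flap, rad: 0 = shut (at its stop), sloping from the hinge forwards and down 0.692 below level; 0.692 = level, pointing to -x; 2.26 = straight up; at most 2.3. Starts at 1.85 to 2.2: up, leaning towards the robot. Stiff hinge (0.5 N m, flap 0.33 kg): stays at any angle, moves at 3 to 8 N
- flap_edge (a point): middle of the flap's free edge, 154 mm from the hinge line. Flap 160 mm long, 370 wide: 3 mm clear pane, aluminium strips, along the edge a dark wooden finger rail 12 mm wide, 9 mm proud of the pane's outer face. Axes: +x to the hinge, y along the edge, +z out of the outer face (up-front when shut, away from the robot when standing); z = 0 is the pane's inner side. Push on the outer face to shut
- flap_hinge (a point): middle of the flap's hinge line, along the case's y at the roof's front edge: 20 mm ahead (-x) of the case's origin, 168 mm above the counter. The plane of the pane's inner side passes through this line
- jam_jar: jam jar with a yellow cap, 64 mm in diameter, 85 mm high, standing beside the case; origin at the centre of its underside. To be left alone
- card_stand: blank price card in a dark wooden block 35 x 75 x 20 mm, 75 mm high in all, beside the case; origin at the centre of the underside. To be left alone
- tongs: bread tongs lying flat on the counter beside the case, 230 x 42 x 22 mm, long side along their x; origin at the middle, on the counter. To be left alone

How it is judged:
By the outcome, as a careful person would: the job done as asked, in the order asked, and still so for the second after the job is handed in, with the robot touching nothing.
It also fails if it takes over 54 s, if anything falls off the work surface, if the arm or the gripper's body presses on something with over 40 N, if the wrist force passes 120 N, or if a joint passes its speed limit or range.

## Working session

There is one attempt and no reset: what is moved stays moved. The work goes in short steps, Python scripts to look and compute and a tool call to move; the robot and the scene stay as the last step left them, time stands still between calls to the robot, and variables do not carry over. Pictures are saved under pics/ and viewed, and the job is handed in when it is done.

Besides the shell and the picture viewer there is one more tool, called after "Emit:" as name(argument=value, ...), one argument or row to a line, values as JSON. jog_arm: Moves the arm, as the interface text tells. Its arguments: {"type":"object","properties":{"steps":{"type":"array"},"force":{"type":"number"}},"required":["steps"]}

```bash
mkdir -p pics; python3 - <<'E'
from plant import robot
import cv2,numpy as np,pickle
s=robot.read_state(); print({k:np.round(v,3).tolist() for k,v in s.items()})
d={}
for n in ("scene","side","wrist"):
    c=robot.read_camera(n); d[n]=c
    cv2.imwrite(f"pics/{n}0.png",cv2.resize(c["image"][:,:,::-1],None,fx=1.5,fy=1.5,interpolation=cv2.INTER_CUBIC))
    print(n,np.round(c["mtx"],1).tolist(),np.round(c["D"],4).tolist(),np.round(c.get("extrinsics",c.get("tool_from_camera")),4).tolist())
pickle.dump(d,open("cam0.pkl","wb"))
E
```

```text
{'t': 0.0, 'q': [-0.085, 0.131, 1.489, -0.0, 1.523, -0.085], 'dq': [0.0, -0.001, -0.001, 0.0, 0.0, 0.001], 'joint_torque': [-0.002, -55.985, -49.176, 0.077, 0.036, -0.0], 'tool_pos': [0.599, 0.0, 0.232], 'orientation': [-2.221, -2.22, 0.002], 'force': [-0.21, -0.945, 0.305], 'wrist_torque': [0.015, 0.018, -0.031], 'opening': 0.093}
scene [[395.5, 0.0, 253.0], [0.0, 395.5, 187.6], [0.0, 0.0, 1.0]] [-0.0759, 0.0, 0.0, 0.0, 0.0] [[-0.9914, -0.1048, 0.0788, 0.4979], [-0.1311, 0.7958, -0.5912, 0.6222], [-0.0007, -0.5964, -0.8027, 0.8897], [0.0, 0.0, 0.0, 1.0]]
side [[398.5, 0.0, 251.5], [0.0, 398.5, 187.6], [0.0, 0.0, 1.0]] [-0.1403, 0.0, 0.0, 0.0, 0.0] [[0.8919, -0.2932, 0.3444, 0.2655], [-0.4522, -0.5635, 0.6914, -0.5877], [-0.0086, -0.7724, -0.6351, 0.7079], [0.0, 0.0, 0.0, 1.0]]
wrist [[313.5, 0.0, 258.4], [0.0, 313.5, 190.8], [0.0, 0.0, 1.0]] [-0.0064, 0.0, 0.0, 0.0, 0.0] [[0.0002, -0.9605, -0.2784, 0.0769], [1.0, 0.0002, 0.0, 0.0015], [0.0, -0.2784, 0.9605, -0.1521], [0.0, 0.0, 0.0, 1.0]]
```

View pics/scene0.png

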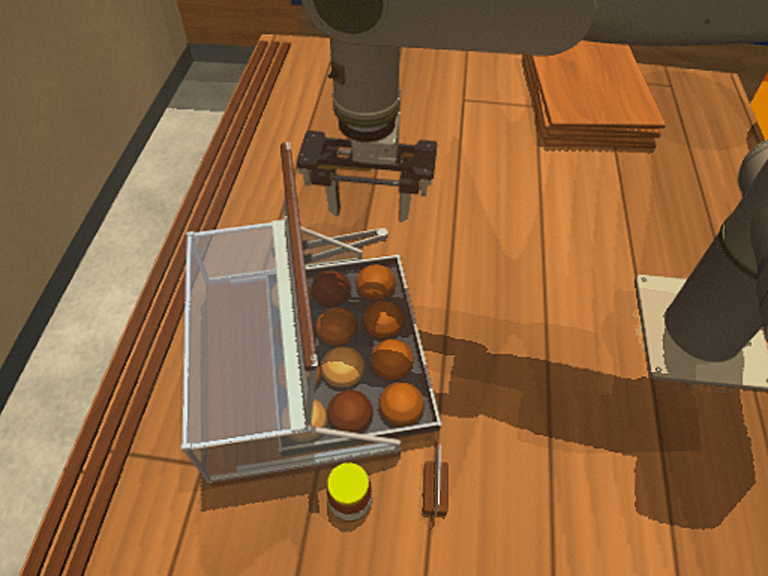

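View pics/side0.png

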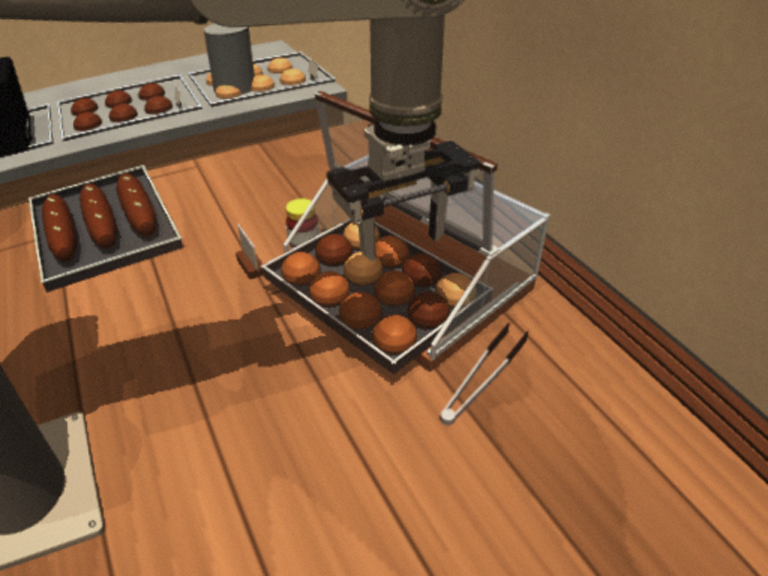

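View pics/wrist0.png

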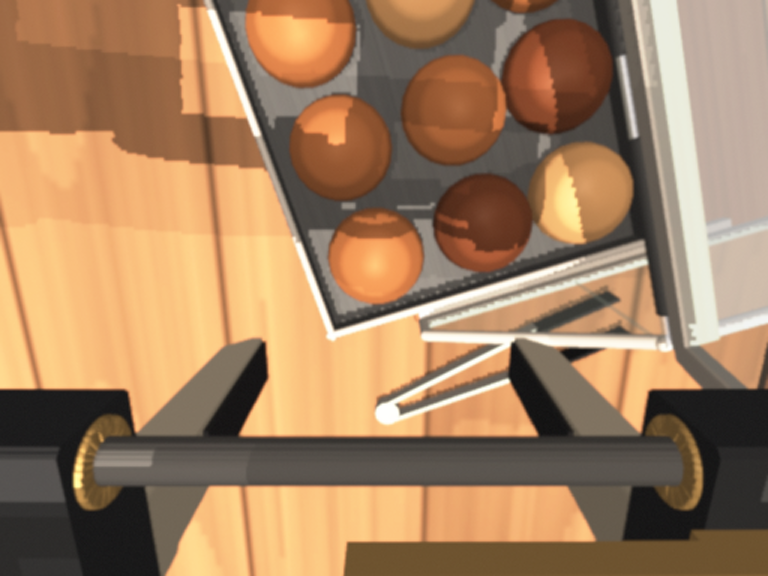

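The images show the case turned, with the flap up, the tray out, the jar and card on its +y side and the tongs on its -y side. I'll zoom in for keypoints.

```bash
python3 - <<'E'
import cv2,pickle
d=pickle.load(open("cam0.pkl","rb"))
def crop(n,x,y,w,h,f,o):
    im=d[n]["image"][y:y+h,x:x+w,::-1]; cv2.imwrite(o,cv2.resize(im,None,fx=f,fy=f,interpolation=cv2.INTER_CUBIC))
crop("scene",110,85,200,150,4,"pics/s_a.png"); crop("scene",110,190,200,150,4,"pics/s_b.png")
crop("side",170,50,200,150,4,"pics/d_a.png"); crop("side",170,130,200,150,4,"pics/d_b.png")
E
```

```text
(no output)
```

View pics/s_a.png

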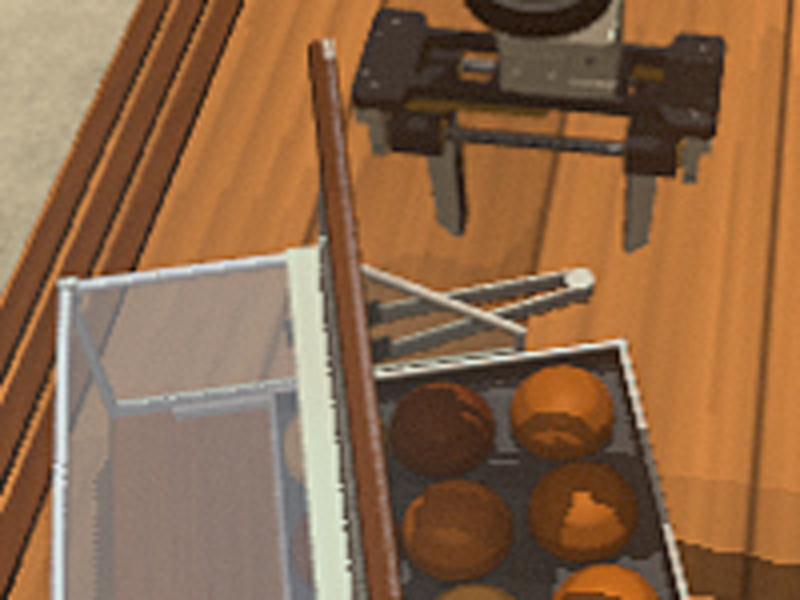

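View pics/s_b.png

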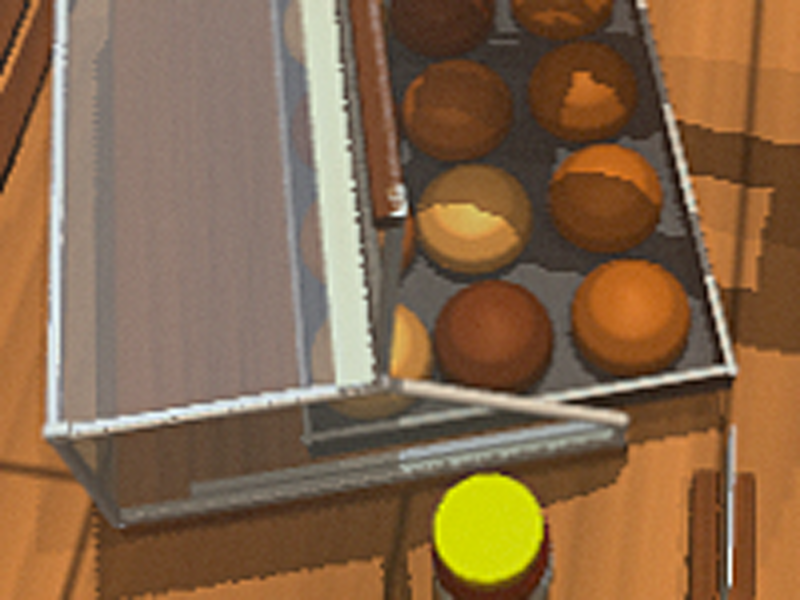

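View pics/d_a.png

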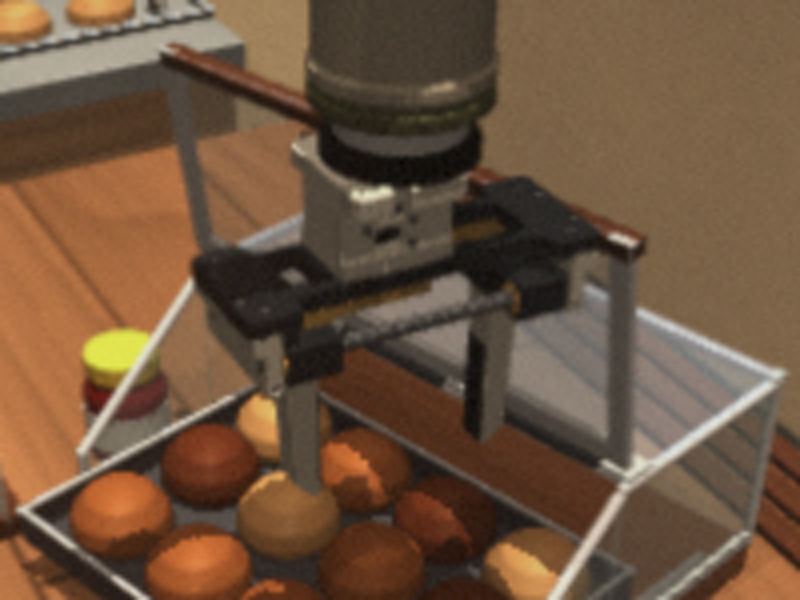

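View pics/d_b.png

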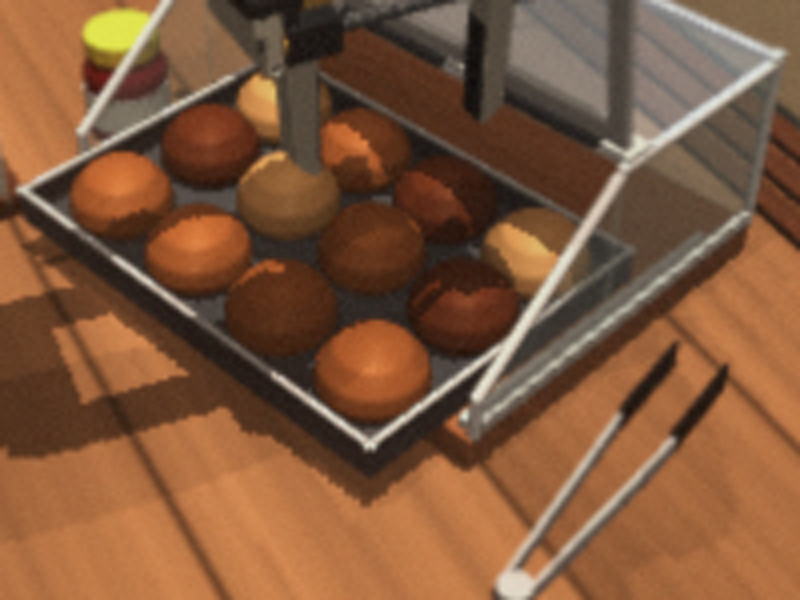

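```bash
cat > fit.py <<'E'
import cv2,pickle,numpy as np
from scipy.optimize import least_squares
from scipy.spatial.transform import Rotation as R
def model(p):
    x,y,yaw,t,th=p
    a=0.692-th  # below level
    c=np.array
    fl=lambda s,yy,n: c([-.02-s*np.cos(a)-n*np.sin(a),yy,.168-s*np.sin(a)+n*np.cos(a)])
    P=dict(tr=c([-.143-t,-.165,.057]),tl=c([-.143-t,.165,.057]),rr=c([.145,-.185,.164]),rl=c([.145,.185,.164]),
      sr=c([-.145,-.185,.06]),sl=c([-.145,.185,.06]),fr=fl(.154,-.185,.0075),fll=fl(.154,.185,.0075))
    P.update(hl=c([-.02,.185,.164]),hr=c([-.02,-.185,.164]))
    C,S=np.cos(yaw),np.sin(yaw);M=c([[C,-S,0],[S,C,0],[0,0,1]])
    return {k:M@v+[x,y,0] for k,v in P.items()}
def proj(cam,P):
    T=np.linalg.inv(cam["extrinsics"])
    return cv2.projectPoints(np.array(P,float).reshape(-1,3),cv2.Rodrigues(T[:3,:3])[0],T[:3,3],cam["mtx"],np.array(cam["D"]))[0].reshape(-1,2)
def unproj(cam,px,z):
    u=cv2.undistortPoints(np.array([[px]],float),cam["mtx"],np.array(cam["D"])).ravel()
    E=cam["extrinsics"];d=E[:3,:3]@[u[0],u[1],1];o=E[:3,3];return o+d*(z-o[2])/d[2]
def fit(d,obs,p0,fixed=None):
    def res(p):
        if fixed is not None: p=np.r_[fixed,p]
        m=model(p);r=[]
        for n,ks in obs.items():
            r.append(proj(d[n],[m[k] for k in ks])-np.array(list(ks.values())))
        return np.concatenate(r).ravel()
    s=least_squares(res,p0,loss="soft_l1",f_scale=1.5);return s.x,res(s.x)
E
cat > m1.py <<'E'
from fit import *
d=pickle.load(open("cam0.pkl","rb"))
f=lambda o,p:(o[0]+p[0]/4,o[1]+p[1]/4)
a,b=(110,85),(110,190);A,B=(170,50),(170,130)
obs=dict(scene=dict(tr=f(a,(625,342)),tl=f(b,(733,372)),rr=f(a,(65,283)),rl=f(b,(50,432)),sr=f(a,(523,328)),sl=f(b,(625,420)),hl=f(b,(385,382)),fr=f(a,(320,43)),fll=f(b,(395,212))),
 side=dict(tl=f(B,(22,190)),tr=f(B,(370,445)),rr=f(A,(780,377)),hr=f(A,(625,480)),sr=f(B,(470,415)),sl=f(B,(82,135)),fll=f(A,(170,52)),fr=f(A,(638,245))))
p,r=fit(d,obs,[.75,0.05,.2,.05,2.0])
print(np.round(p,4));i=0
for n in obs:
  for k in obs[n]: print(n,k,np.round(r[2*i:2*i+2],1));i+=1
for k,v in model(p).items(): print(k,np.round(v,3))
np.save("p.npy",p)
for n,px,z in(("scene",(110+490/4,190+527/4),.085),("scene",(437/1.5,490/1.5),.02),("side",(299/1.5,210/1.5),.085),("scene",(436/1.5,447/1.5),.075),("scene",(436/1.5,520/1.5),.075)):print(n,np.round(unproj(d[n],px,z),3))
s=d["side"]
for px in((170+515/4,130+583/4),(170+675/4,130+345/4),(170+728/4,130+365/4)):print("tongs",np.round(unproj(s,px,.015),3))
E
python3 m1.py
```

```text
[0.702  0.1618 0.303  0.0631 2.1017]
scene tr [-1.  -1.2]
scene tl [-0.2 -1. ]
scene rr [-1.7 -1.2]
scene rl [-1.3 -0.2]
scene sr [ 1.2 -1.1]
scene sl [ 1.8 -0.6]
scene hl [ 0.3 -0.8]
scene fr [0.4 0.1]
scene fll [-1.   1.7]
side tl [-1. -1.]
side tr [-0.4  0.1]
side rr [ 1.  -1.2]
side hr [0.  0.8]
side sr [-0.1 -2.7]
side sl [-2.5 -0.7]
side fll [-1.1 -0.6]
side fr [-0.2  0.7]
tr [ 0.555 -0.057  0.057]
tl [0.456 0.258 0.057]
rr [0.896 0.028 0.164]
rl [0.785 0.382 0.164]
sr [ 0.619 -0.058  0.06 ]
sl [0.508 0.295 0.06 ]
fr [ 0.722 -0.026  0.321]
fll [0.611 0.327 0.321]
hl [0.628 0.332 0.164]
hr [ 0.738 -0.021  0.164]
scene [0.574 0.373 0.085]
scene [0.45  0.347 0.02 ]
side [0.567 0.354 0.085]
scene [0.459 0.303 0.075]
scene [0.451 0.404 0.075]
tongs [ 0.596 -0.149  0.015]
tongs [ 0.785 -0.037  0.015]
tongs [ 0.804 -0.067  0.015]
```

```bash
cat > go.py <<'E'
import sys,json
from fit import *
from plant import robot
p=np.load("p.npy")
def casepose(s):
    Rc=R.from_euler("z",p[2]); pos=Rc.inv().apply(np.array(s["tool_pos"])-[p[0],p[1],0])
    rot=Rc.inv()*R.from_rotvec(s["orientation"]); z=rot.as_matrix()[:,2]
    return pos,np.arctan2(z[0],-z[2]),rot
def tgt(x,y,z,phi):
    c,s=np.cos(phi),np.sin(phi)
    return np.array([x,y,z]),R.from_matrix(np.array([[-c,0,-s],[0,1,0],[s*-1,0,-c]]).T if False else np.column_stack([[-c,0,-s],[0,1,0],[s,0,-c]]))
def rows(targets,jaw=1):
    s=robot.read_state();pos,phi,rot=casepose(s)
    f=R.from_euler("z",p[2]).inv().apply(s["force"])
    print("t",round(s["t"],2),"case pos",np.round(pos,4),"phi",round(phi,3),"Fcase",np.round(f,1),"open",round(s["opening"],3))
    for t in targets:
        P,Q=tgt(*t); d=rot.inv().apply(P-pos); r=(rot.inv()*Q).as_rotvec()
        print([jaw]+np.round(d,4).tolist()+np.round(r,3).tolist())
if __name__=="__main__": rows(json.loads(sys.argv[1]))
E
python3 go.py "[[-0.275,0,0.22,0],[-0.275,0,0.052,0]]"
```

```text
t 0.15 case pos [-0.146  -0.1238  0.2319] phi -0.001 Fcase [0.2 0.8 0.2] open 0.093
[1, 0.0797, -0.1601, 0.0121, -0.001, -0.001, -1.874]
[1, 0.0797, -0.1598, 0.1801, -0.001, -0.001, -1.874]
```

Emit:
jog_arm(
  steps=[
    [1,0,-0.05,0,0,0,0],
    [1,0.02,-0.1,0,0,0,-0.15],
    [1,0.05,-0.14,0,0,0,-0.3],
    [1,0.07,-0.16,0,0,0,-0.48],
    [1,0.08,-0.16,0.01,0,0,-0.66],
  ],
)

```text
t: 0.78
tool_pos: [0.4389, 0.081, 0.2228]
orientation: [1.372, 2.826, 0.001]
force: [0.3, 0.4, 0.2]
opening: 0.0477
```

```bash
python3 go.py "[[-0.275,0,0.22,0],[-0.275,0,0.052,0]]"
```

```text
t 0.78 case pos [-0.2752  0.0014  0.2228] phi 0.001 Fcase [0.4 0.3 0.2] open 0.048
[1, -0.0014, -0.0003, 0.0028, 0.001, 0.0, -1.207]
[1, -0.0014, -0.0004, 0.1708, 0.001, 0.0, -1.207]
```

Emit:
jog_arm(
  steps=[
    [1,0,0,0,0,0,-0.18],
    [1,0,0,0.01,0,0,-0.36],
    [1,0,0,0.03,0,0,-0.54],
    [1,0,0,0.05,0,0,-0.72],
    [1,0,0,0.07,0,0,-0.9],
  ],
)

```text
t: 1.4
tool_pos: [0.4387, 0.0811, 0.152]
orientation: [-0.003, 3.141, 0.001]
force: [0.0, 1.0, -0.3]
opening: 0.0009
```

```bash
python3 go.py "[[-0.275,0,0.052,0]]"
```

```text
t 1.4 case pos [-0.2754  0.0015  0.152 ] phi 0.0 Fcase [ 0.3  0.9 -0.3] open 0.001
[1, -0.0008, -0.0014, 0.1, 0.0, 0.0, -0.301]
```

Emit:
jog_arm(
  steps=[
    [1,0,-0.001,0.03,0,0,-0.15],
    [1,0,-0.001,0.06,0,0,-0.3],
    [1,0,-0.001,0.085,0,0,-0.3],
    [1,0,-0.001,0.1,0,0,-0.3],
    [1,0,-0.001,0.1,0,0,-0.3],
  ],
)

```text
t: 2.02
tool_pos: [0.4377, 0.0801, 0.0509]
orientation: [0.472, -3.104, -0.001]
force: [-0.4, -0.0, -0.2]
opening: 0.0005
```

```bash
python3 go.py "[[-0.225,0,0.052,0]]"; python3 - <<'E'
from plant import robot
import cv2
for n in("side","wrist"):
    cv2.imwrite(f"pics/{n}1.png",cv2.resize(robot.read_camera(n)["image"][:,:,::-1],None,fx=1.5,fy=1.5))
E
```

```text
t 2.02 case pos [-0.2767  0.0009  0.0509] phi -0.002 Fcase [-0.4  0.1 -0.2] open 0.0
[1, -0.0517, -0.0008, -0.0012, 0.001, -0.002, -0.001]
```

View pics/side1.png

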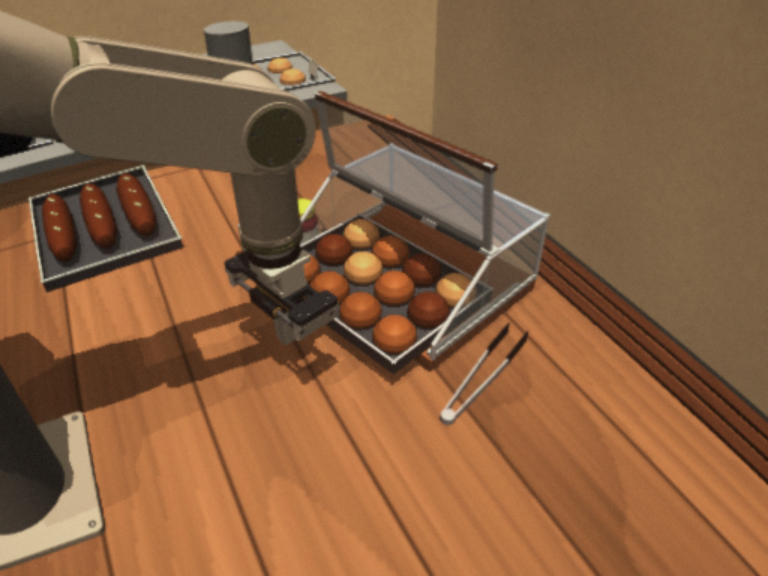

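View pics/wrist1.png

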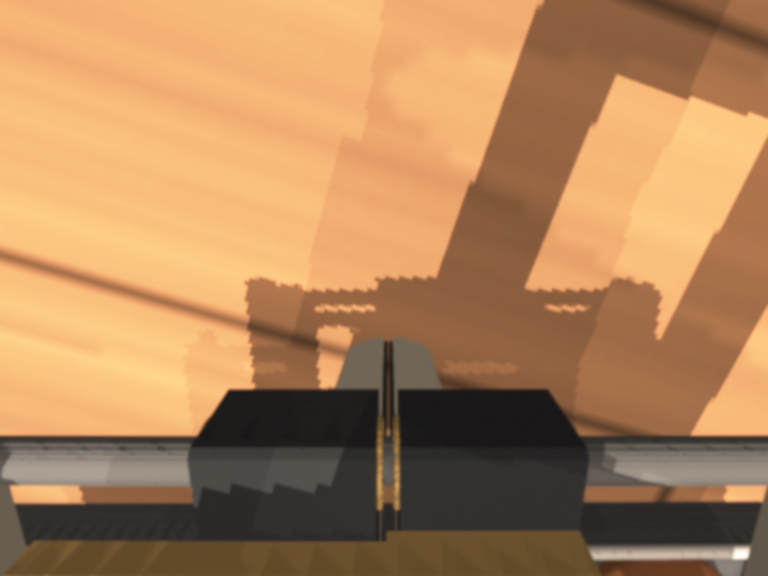

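The fingers are closed at the tray's centre line, ahead of its front face. I'll approach now and then push slowly.

Emit:
jog_arm(
  steps=[
    [1,-0.015,-0.001,-0.001,0,0,0],
    [1,-0.03,-0.001,-0.001,0,0,0],
    [1,-0.042,-0.001,-0.001,0,0,0],
    [1,-0.049,-0.001,-0.001,0,0,0],
    [1,-0.053,-0.001,-0.001,0,0,0],
  ],
)

```text
t: 2.75
tool_pos: [0.4905, 0.0951, 0.054]
orientation: [-0.473, 3.105, 0.0]
force: [-0.3, -0.0, -0.1]
opening: 0.0004
```

Emit:
jog_arm(
  steps=[
    [1,-0.004,0,0,0,0,0],
    [1,-0.007,0,0,0,0,0],
    [1,-0.01,0,0,0,0,0],
    [1,-0.013,0,0,0,0,0],
    [1,-0.016,0,0,0,0,0],
  ],
)

```text
t: 3.38
tool_pos: [0.5056, 0.0998, 0.0538]
orientation: [-0.473, 3.105, 0.0]
force: [-2.1, -0.9, 0.7]
opening: 0.0002
```

```bash
python3 go.py "[[-0.15,0,0.052,0]]"
```

```text
t 3.38 case pos [-0.2059 -0.0005  0.0538] phi 0.001 Fcase [-2.3 -0.2  0.7] open 0.0
[1, -0.0559, 0.0006, 0.0019, 0.0, 0.001, -0.001]
```

Emit:
jog_arm(
  steps=[
    [1,-0.004,0,0.001,0,0,0],
    [1,-0.008,0,0.001,0,0,0],
    [1,-0.012,0,0.001,0,0,0],
    [1,-0.016,0,0.001,0,0,0],
    [1,-0.02,0,0.001,0,0,0],
  ],
)

```text
t: 4.0
tool_pos: [0.5248, 0.1059, 0.0527]
orientation: [-0.473, 3.106, 0.0]
force: [-2.8, 0.3, -0.1]
opening: 0.0007
```

Emit:
jog_arm(
  steps=[
    [1,-0.004,0,0,0,0,0],
    [1,-0.008,0,0,0,0,0],
    [1,-0.012,0,0,0,0,0],
    [1,-0.016,0,0,0,0,0],
    [1,-0.02,0,0,0,0,0],
  ],
)

```text
t: 4.62
tool_pos: [0.5441, 0.1119, 0.0527]
orientation: [-0.473, 3.106, 0.001]
force: [-2.6, -0.8, 0.5]
opening: 0.0005
```

```bash
python3 go.py "[[-0.15,0,0.052,0]]"
```

```text
t 4.62 case pos [-0.1656 -0.0005  0.0527] phi 0.0 Fcase [-2.7  0.   0.5] open 0.001
[1, -0.0156, 0.0005, 0.0007, 0.0, 0.0, -0.001]
```

Slower now: 1 mm per row (8 mm/s).

Emit:
jog_arm(
  steps=[
    [1,-0.0015,0,0,0,0,0],
    [1,-0.003,0,0,0,0,0],
    [1,-0.0045,0,0,0,0,0],
    [1,-0.006,0,0,0,0,0],
    [1,-0.007,0,0,0,0,0],
  ],
)

```text
t: 5.25
tool_pos: [0.5509, 0.1141, 0.0527]
orientation: [-0.473, 3.106, 0.001]
force: [-2.6, -0.7, 1.3]
opening: 0.0003
```

Emit:
jog_arm(
  steps=[
    [1,-0.001,0,0,0,0,0],
    [1,-0.002,0,0,0,0,0],
    [1,-0.003,0,0,0,0,0],
    [1,-0.004,0,0,0,0,0],
  ],
)

```text
t: 5.75
tool_pos: [0.5548, 0.1153, 0.0527]
orientation: [-0.473, 3.105, 0.001]
force: [-2.1, -0.1, 1.0]
opening: 0.0004
```

Emit:
jog_arm(
  steps=[
    [1,-0.0008,0,0,0,0,0],
    [1,-0.0016,0,0,0,0,0],
    [1,-0.0024,0,0,0,0,0],
  ],
)

```text
t: 6.12
tool_pos: [0.5571, 0.116, 0.0527]
orientation: [-0.473, 3.106, 0.001]
force: [-2.5, -0.1, -0.1]
opening: 0.0002
```

Emit:
jog_arm(
  steps=[
    [1,-0.0008,0,0,0,0,0],
    [1,-0.0016,0,0,0,0,0],
    [1,-0.0024,0,0,0,0,0],
  ],
)

```text
t: 6.5
tool_pos: [0.5594, 0.1167, 0.0527]
orientation: [-0.473, 3.106, 0.001]
force: [-3.1, -0.1, 1.3]
opening: 0.0006
```

```bash
python3 go.py "[[-0.15,0,0.052,0]]"
```

```text
t 6.5 case pos [-0.1495 -0.0005  0.0527] phi 0.0 Fcase [-3.   0.8  1.3] open 0.001
[1, 0.0005, 0.0005, 0.0007, 0.0, 0.0, -0.001]
```

Not at the stop yet, so I'll keep going gently.

Emit:
jog_arm(
  steps=[
    [1,-0.0007,0,0,0,0,0],
    [1,-0.0014,0,0,0,0,0],
    [1,-0.002,0,0,0,0,0],
  ],
)

```text
t: 6.88
tool_pos: [0.5599, 0.1169, 0.0527]
orientation: [0.473, -3.103, 0.0]
force: [-14.0, -3.9, 10.5]
opening: 0.0003
```

Emit:
jog_arm(
  steps=[
    [1,-0.0007,0,0,0,0,0],
    [1,-0.0014,0,0,0,0,0],
    [1,-0.002,0,0,0,0,0],
  ],
)

```text
t: 7.25
tool_pos: [0.56, 0.1169, 0.0527]
orientation: [0.472, -3.098, 0.001]
force: [-16.0, -4.9, 12.6]
opening: 0.0009
```

Emit:
jog_arm(
  steps=[
    [1,-0.0007,0,0,0,0,0],
    [1,-0.0014,0,0,0,0,0],
  ],
)

```text
t: 7.5
tool_pos: [0.5599, 0.1169, 0.0527]
orientation: [0.472, -3.095, 0.002]
force: [-13.2, -4.1, 10.3]
opening: 0.0007
```

The force jumped to about 15 N with no further motion, so the tray is at its stop. I'll back straight off and check.

Emit:
jog_arm(
  steps=[
    [1,0.003,0,0,0,0,0],
    [1,0.015,0,0,0,0,0],
    [1,0.035,0,0,0,0,0],
    [1,0.06,0,0,0,0,0],
    [1,0.08,0,0,0,0,0],
  ],
)

```text
t: 8.12
tool_pos: [0.4824, 0.0928, 0.0535]
orientation: [0.472, -3.095, 0.002]
force: [1.3, -0.0, -0.1]
opening: 0.0004
```

```bash
python3 - <<'E'
from plant import robot
import cv2,pickle
d={n:robot.read_camera(n) for n in("scene","side")}
pickle.dump(d,open("cam2.pkl","wb"))
cv2.imwrite("pics/s2.png",cv2.resize(d["scene"]["image"][85:335,110:310,::-1],None,fx=3,fy=2.4*1.0,interpolation=cv2.INTER_CUBIC))
cv2.imwrite("pics/d2.png",cv2.resize(d["side"]["image"][50:250,150:400,::-1],None,fx=3,fy=3,interpolation=cv2.INTER_CUBIC))
E
python3 go.py "[[-0.26,0,0.2,0]]"
```

```text
t 8.22 case pos [-0.2309 -0.0003  0.0532] phi -0.012 Fcase [ 0.7 -0.5  0.7] open 0.001
[1, 0.0308, 0.0004, -0.1465, 0.001, -0.012, -0.001]
```

View pics/d2.png

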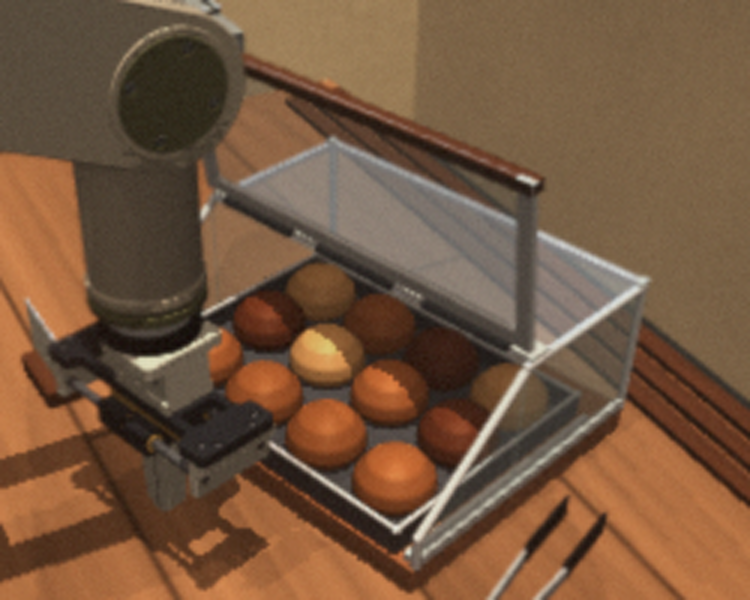

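View pics/s2.png

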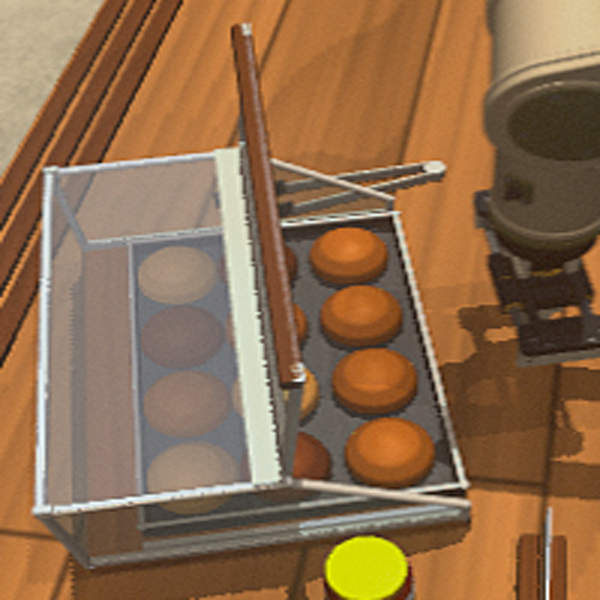

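The tray front sits just inside the base front, and the jar, card and tongs haven't moved. The travel matches the roughly 63 mm measured. Next I'll go up and over the flap.

Emit:
jog_arm(
  steps=[
    [1,0.01,0,-0.05,0,-0.012,0],
    [1,0.01,0,-0.105,0,-0.012,0],
    [1,0.01,0,-0.16,0,-0.012,0],
    [1,0.01,0,-0.215,0,-0.012,0],
    [1,0.01,0,-0.27,0,-0.012,0],
  ],
)

```text
t: 8.85
tool_pos: [0.4756, 0.0905, 0.3255]
orientation: [-0.473, 3.104, 0.001]
force: [0.6, 0.5, -0.9]
opening: 0.0007
```

```bash
python3 go.py "[[-0.24,0,0.385,0],[0.015,0,0.385,0]]"
```

```text
t 8.85 case pos [-0.2373 -0.0005  0.3255] phi 0.002 Fcase [ 0.7  0.3 -0.9] open 0.001
[1, 0.0026, 0.0006, -0.0595, 0.001, 0.002, -0.001]
[1, -0.2524, 0.0008, -0.059, 0.001, 0.002, -0.001]
```

Emit:
jog_arm(
  steps=[
    [1,0,0,-0.04,0,0,0],
    [1,-0.01,0,-0.065,0,0,0],
    [1,-0.05,0,-0.065,0,0,0],
    [1,-0.09,0,-0.065,0,0,0],
    [1,-0.13,0,-0.065,0,0,0],
  ],
)

```text
t: 9.48
tool_pos: [0.6014, 0.1296, 0.3911]
orientation: [-0.472, 3.102, 0.001]
force: [0.4, -0.4, 0.4]
opening: 0.0004
```

```bash
python3 go.py "[[0.015,0,0.385,0]]"
```

```text
t 9.47 case pos [-0.1056 -0.0007  0.3911] phi 0.003 Fcase [ 0.3 -0.5  0.4] open 0.0
[1, -0.1206, 0.0008, 0.0065, 0.0, 0.003, -0.001]
```

Emit:
jog_arm(
  steps=[
    [1,-0.04,0,0.003,0,0,0],
    [1,-0.075,0,0.003,0,0,0],
    [1,-0.105,0,0.003,0,0,0],
    [1,-0.12,0,0.003,0,0,0],
    [1,-0.12,0,0.003,0,0,0],
  ],
)

```text
t: 10.1
tool_pos: [0.7169, 0.1657, 0.387]
orientation: [-0.473, 3.103, 0.001]
force: [0.0, -0.5, -0.3]
opening: 0.0005
```

```bash
python3 - <<'E'
from plant import robot
import cv2
c=robot.read_camera("side")
cv2.imwrite("pics/d3.png",cv2.resize(c["image"][20:220,170:420,::-1],None,fx=3,fy=3,interpolation=cv2.INTER_CUBIC))
c=robot.read_camera("scene")
cv2.imwrite("pics/s3.png",cv2.resize(c["image"][20:320,100:400,::-1],None,fx=2,fy=2))
E
python3 go.py "[[0.015,0,0.3,0]]"
```

```text
t 10.2 case pos [ 0.0144 -0.0008  0.3883] phi 0.003 Fcase [ 0.4 -0.3  0.7] open 0.0
[1, -0.0003, 0.0007, 0.0883, 0.0, 0.003, -0.001]
```

View pics/d3.png

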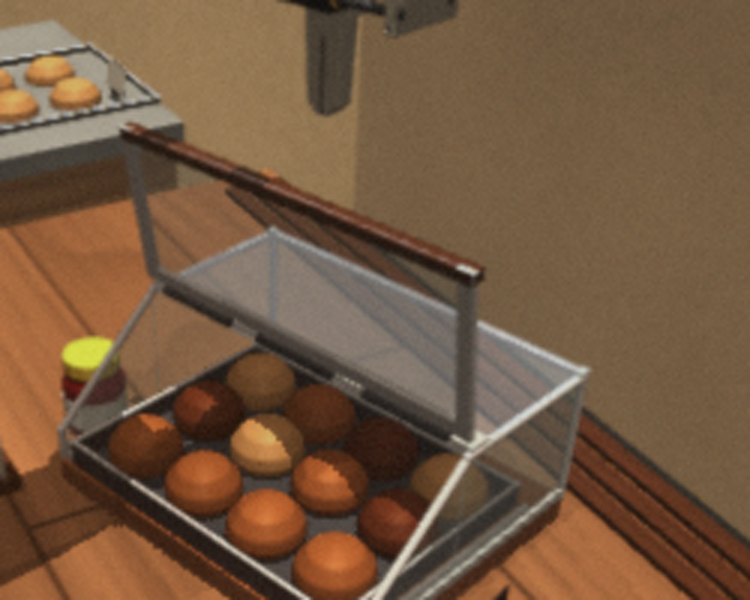

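View pics/s3.png

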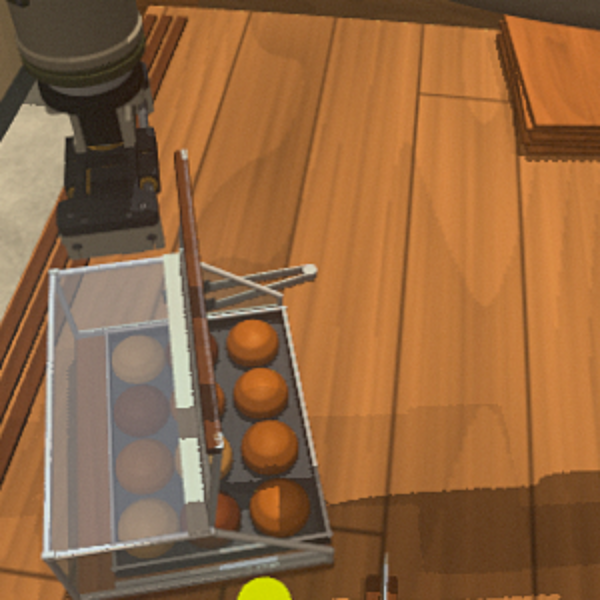

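The fingers are over and behind the rail. Descend.

Emit:
jog_arm(
  steps=[
    [1,0,0.0005,0.02,0,0,0],
    [1,0,0.0005,0.045,0,0,0],
    [1,0,0.0005,0.065,0,0,0],
    [1,0,0.0005,0.08,0,0,0],
    [1,0,0.0005,0.083,0,0,0],
  ],
)

```text
t: 10.82
tool_pos: [0.7154, 0.1658, 0.3045]
orientation: [-0.472, 3.104, 0.001]
force: [-0.6, -0.5, 0.5]
opening: 0.0005
```

```bash
cat > plan.py <<'E'
from go import *
import sys
# contact: tool's +x-side lower tip corner (tool x=+.0075, z=+.014) placed relative to flap. Compute TCP for flap angle th, pitch phi
def tcp(th,phi,s=.135,clear=0.0):
    a=.692-th
    u=np.array([-np.cos(a),-np.sin(a)]);n=np.array([-np.sin(a),np.cos(a)]);h=np.array([-.02,.168])
    z=np.array([np.sin(phi),-np.cos(phi)]);x=np.array([-np.cos(phi),-np.sin(phi)])
    # finger rectangle corners
    pts=[(.0075,.014),(-.0075,.014),(.0075,-.04)]
    tip=h+s*u+(.003+clear)*n
    c=tip-.0075*x-.014*z
    # push out so that finger polygon does not penetrate pane or rail
    need=0
    for q in np.linspace(-.06,.014,75):
      for xx in (-.0075,.0075):
        P=c+xx*x+q*z-h; S=P@u; N=P@n
        lim=.012 if .148<=S<=.160 else (.003 if 0<S<.148 else None)
        if lim is not None: need=max(need,lim-N)
    return c+need*n
if __name__=="__main__":
    T=[]
    for arg in sys.argv[1:]:
        th,phi=map(float,arg.split(",")); c=tcp(th,phi); T.append([c[0],0,c[1],phi])
        print(th,phi,np.round(c,4))
    rows(T)
E
python3 plan.py 2.1,0 1.9,0 1.7,0 1.5,0 1.3,0 1.1,0 .9,0 .692,0 .5,.1 .3,.2 .1,.3 0,.4
```

```text
2.1 0.0 [-0.0248  0.3168]
1.9 0.0 [-0.0538  0.3107]
1.7 0.0 [-0.0816  0.298 ]
1.5 0.0 [-0.1036  0.2817]
1.3 0.0 [-0.1216  0.2616]
1.1 0.0 [-0.1352  0.2383]
0.9 0.0 [-0.144   0.2128]
0.692 0.0 [-0.1475  0.185 ]
0.5 0.1 [-0.1473  0.1612]
0.3 0.2 [-0.1424  0.1371]
0.1 0.3 [-0.1331  0.1143]
0.0 0.4 [-0.1272  0.1033]
t 10.82 case pos [ 1.400e-02 -2.000e-04  3.045e-01] phi 0.002 Fcase [-0.7 -0.3  0.5] open 0.0
[1, 0.0387, 0.0002, -0.0124, 0.0, 0.002, -0.001]
[1, 0.0678, 0.0002, -0.0063, 0.0, 0.002, -0.001]
[1, 0.0956, 0.0001, 0.0063, 0.0, 0.002, -0.001]
[1, 0.1176, 0.0001, 0.0226, 0.0, 0.002, -0.001]
[1, 0.1357, 0.0001, 0.0426, 0.0, 0.002, -0.001]
[1, 0.1494, 0.0001, 0.0659, 0.0, 0.002, -0.001]
[1, 0.1582, 0.0, 0.0914, 0.0, 0.002, -0.001]
[1, 0.1617, 0.0, 0.1192, 0.0, 0.002, -0.001]
[1, 0.1616, 0.0, 0.1429, 0.0, -0.098, -0.001]
[1, 0.1568, -0.0, 0.1671, 0.0, -0.198, -0.001]
[1, 0.1475, -0.0, 0.1899, 0.0, -0.298, -0.001]
[1, 0.1416, -0.0, 0.2009, 0.0, -0.398, -0.001]
```

Emit:
jog_arm(
  steps=[
    [1,0.008,0,-0.003,0,0,0],
    [1,0.016,0,-0.006,0,0,0],
    [1,0.024,0,-0.009,0,0,0],
    [1,0.03,0,-0.012,0,0,0],
    [1,0.035,0,-0.012,0,0,0],
  ],
)

```text
t: 11.45
tool_pos: [0.6822, 0.1553, 0.3175]
orientation: [-0.472, 3.101, 0.001]
force: [3.1, 0.7, 2.1]
opening: 0.0004
```

Emit:
jog_arm(
  steps=[
    [1,0.005,0,0,0,0,0],
    [1,0.01,0,0.001,0,0,0],
    [1,0.015,0,0.002,0,0,0],
  ],
)

```text
t: 11.82
tool_pos: [0.6677, 0.1508, 0.3156]
orientation: [-0.472, 3.101, 0.001]
force: [1.8, 0.4, 2.1]
opening: 0.0003
```

```bash
python3 plan.py 1.9,0 1.86,0 1.82,0 1.78,0 1.74,0 1.7,0
```

```text
1.9 0.0 [-0.0538  0.3107]
1.86 0.0 [-0.0598  0.3086]
1.82 0.0 [-0.0653  0.3064]
1.78 0.0 [-0.0707  0.3039]
1.74 0.0 [-0.0764  0.301 ]
1.7 0.0 [-0.0816  0.298 ]
t 11.82 case pos [-3.600e-02 -3.000e-04  3.156e-01] phi 0.005 Fcase [ 1.8 -0.1  2.1] open 0.0
[1, 0.0179, 0.0003, 0.0048, 0.0, 0.005, -0.001]
[1, 0.0238, 0.0003, 0.0069, 0.0, 0.005, -0.001]
[1, 0.0294, 0.0003, 0.0091, 0.0, 0.005, -0.001]
[1, 0.0348, 0.0003, 0.0116, 0.0, 0.005, -0.001]
[1, 0.0405, 0.0002, 0.0145, 0.0, 0.005, -0.001]
[1, 0.0457, 0.0002, 0.0174, 0.0, 0.005, -0.001]
```

Emit:
jog_arm(
  steps=[
    [1,0.006,0,0.001,0,0,0],
    [1,0.012,0,0.003,0,0,0],
    [1,0.018,0,0.005,0,0,0],
    [1,0.024,0,0.007,0,0,0],
    [1,0.029,0,0.009,0,0,0],
  ],
)

```text
t: 12.45
tool_pos: [0.6397, 0.142, 0.3063]
orientation: [-0.472, 3.101, 0.001]
force: [2.0, 0.8, 1.8]
opening: 0.0003
```

```bash
python3 plan.py 1.78,0 1.74,0 1.7,0 1.66,0 1.62,0; python3 - <<'E'
from plant import robot
import cv2
c=robot.read_camera("side")
cv2.imwrite("pics/d4.png",cv2.resize(c["image"][20:220,170:420,::-1],None,fx=3,fy=3,interpolation=cv2.INTER_CUBIC))
E
```

```text
1.78 0.0 [-0.0707  0.3039]
1.74 0.0 [-0.0764  0.301 ]
1.7 0.0 [-0.0816  0.298 ]
1.66 0.0 [-0.0866  0.2949]
1.62 0.0 [-0.091   0.2919]
t 12.45 case pos [-6.540e-02 -3.000e-04  3.063e-01] phi 0.005 Fcase [2.2 0.1 1.8] open 0.0
[1, 0.0053, 0.0003, 0.0024, 0.0, 0.005, -0.001]
[1, 0.0111, 0.0003, 0.0053, 0.0, 0.005, -0.001]
[1, 0.0162, 0.0003, 0.0082, 0.0, 0.005, -0.001]
[1, 0.0212, 0.0003, 0.0113, 0.0, 0.005, -0.001]
[1, 0.0257, 0.0002, 0.0144, 0.0, 0.005, -0.001]
```

View pics/d4.png

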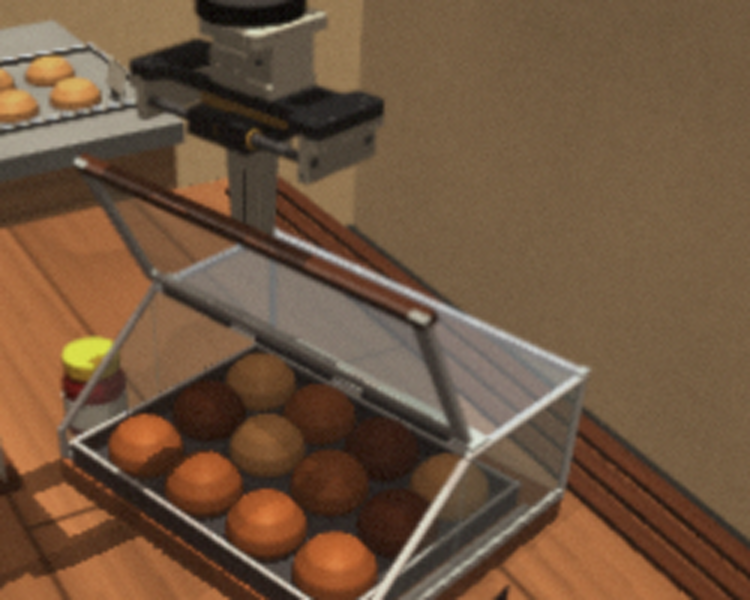

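The flap is moving with the fingers behind its rail. I'll follow the planned arc.

Emit:
jog_arm(
  steps=[
    [1,0.005,0,0.002,0,0,0],
    [1,0.011,0,0.005,0,0,0],
    [1,0.016,0,0.008,0,0,0],
    [1,0.021,0,0.011,0,0,0],
    [1,0.026,0,0.014,0,0,0],
  ],
)

```text
t: 13.12
tool_pos: [0.6142, 0.1341, 0.2917]
orientation: [-0.472, 3.102, 0.001]
force: [3.3, 0.8, 0.4]
opening: 0.0006
```

```bash
python3 plan.py 1.58,0 1.54,0 1.50,0 1.46,0 1.42,0 1.38,0
```

```text
1.58 0.0 [-0.0954  0.2886]
1.54 0.0 [-0.0996  0.2852]
1.5 0.0 [-0.1036  0.2817]
1.46 0.0 [-0.1075  0.2779]
1.42 0.0 [-0.1113  0.2741]
1.38 0.0 [-0.1149  0.27  ]
t 13.12 case pos [-0.0921 -0.0003  0.2917] phi 0.004 Fcase [ 3.3 -0.2  0.4] open 0.001
[1, 0.0033, 0.0002, 0.0031, 0.0, 0.004, -0.001]
[1, 0.0075, 0.0002, 0.0064, 0.0, 0.004, -0.001]
[1, 0.0116, 0.0002, 0.01, 0.0, 0.004, -0.001]
[1, 0.0155, 0.0002, 0.0137, 0.0, 0.004, -0.001]
[1, 0.0193, 0.0002, 0.0175, 0.0, 0.004, -0.001]
[1, 0.0229, 0.0002, 0.0216, 0.0, 0.004, -0.001]
```

Emit:
jog_arm(
  steps=[
    [1,0.003,0,0.003,0,0,0],
    [1,0.0075,0,0.0065,0,0,0],
    [1,0.0115,0,0.01,0,0,0],
    [1,0.0155,0,0.0135,0,0,0],
    [1,0.019,0,0.0175,0,0,0],
  ],
)

```text
t: 13.75
tool_pos: [0.5958, 0.1284, 0.2739]
orientation: [-0.472, 3.102, 0.001]
force: [1.9, 0.7, 1.2]
opening: 0.0006
```

```bash
python3 plan.py 1.38,0 1.34,0 1.3,0 1.26,0 1.22,0 1.18,0 1.14,0 1.10,0 1.06,0 1.02,0
```

```text
1.38 0.0 [-0.1149  0.27  ]
1.34 0.0 [-0.1183  0.2659]
1.3 0.0 [-0.1216  0.2616]
1.26 0.0 [-0.1247  0.2572]
1.22 0.0 [-0.1276  0.2526]
1.18 0.0 [-0.1303  0.2479]
1.14 0.0 [-0.1329  0.2432]
1.1 0.0 [-0.1352  0.2383]
1.06 0.0 [-0.1374  0.2334]
1.02 0.0 [-0.1393  0.2283]
t 13.75 case pos [-1.113e-01 -2.000e-04  2.739e-01] phi 0.004 Fcase [2.  0.1 1.2] open 0.001
[1, 0.0036, 0.0002, 0.0038, 0.0, 0.004, -0.001]
[1, 0.007, 0.0002, 0.008, 0.0, 0.004, -0.001]
[1, 0.0103, 0.0002, 0.0123, 0.0, 0.004, -0.001]
[1, 0.0134, 0.0002, 0.0167, 0.0, 0.004, -0.001]
[1, 0.0164, 0.0002, 0.0212, 0.0, 0.004, -0.001]
[1, 0.0191, 0.0002, 0.0258, 0.0, 0.004, -0.001]
[1, 0.0217, 0.0001, 0.0306, 0.0, 0.004, -0.001]
[1, 0.0241, 0.0001, 0.0355, 0.0, 0.004, -0.001]
[1, 0.0262, 0.0001, 0.0404, 0.0, 0.004, -0.001]
[1, 0.0282, 0.0001, 0.0454, 0.0, 0.004, -0.001]
```

Emit:
jog_arm(
  steps=[
    [1,0.0035,0,0.004,0,0,0],
    [1,0.007,0,0.008,0,0,0],
    [1,0.01,0,0.012,0,0,0],
    [1,0.0135,0,0.0165,0,0,0],
    [1,0.0165,0,0.021,0,0,0],
  ],
)

```text
t: 14.38
tool_pos: [0.5799, 0.1235, 0.2525]
orientation: [-0.472, 3.102, 0.001]
force: [1.0, 0.2, 0.3]
opening: 0.0005
```

Emit:
jog_arm(
  steps=[
    [1,0.0027,0,0.0047,0,0,0],
    [1,0.0053,0,0.0095,0,0,0],
    [1,0.0077,0,0.0143,0,0,0],
    [1,0.0098,0,0.0192,0,0,0],
    [1,0.0118,0,0.0242,0,0,0],
  ],
)

```text
t: 15.0
tool_pos: [0.5686, 0.12, 0.2279]
orientation: [-0.472, 3.102, 0.001]
force: [1.4, -0.0, 0.3]
opening: 0.0006
```

```bash
python3 plan.py .98,0 .94,0.02 .9,.04 .86,.06 .82,.08; python3 - <<'E'
from plant import robot
import cv2
c=robot.read_camera("side")
cv2.imwrite("pics/d5.png",cv2.resize(c["image"][20:220,170:420,::-1],None,fx=3,fy=3,interpolation=cv2.INTER_CUBIC))
E
```

```text
0.98 0.0 [-0.1411  0.2232]
0.94 0.02 [-0.1429  0.2182]
0.9 0.04 [-0.1445  0.2131]
0.86 0.06 [-0.146  0.208]
0.82 0.08 [-0.1472  0.2028]
t 15.0 case pos [-1.398e-01 -1.000e-04  2.279e-01] phi 0.004 Fcase [ 1.3 -0.5  0.3] open 0.001
[1, 0.0013, 0.0001, 0.0047, 0.0, 0.004, -0.001]
[1, 0.0032, 0.0001, 0.0097, 0.0, -0.016, -0.001]
[1, 0.0048, 0.0001, 0.0148, 0.0, -0.036, -0.001]
[1, 0.0063, 0.0001, 0.02, 0.0, -0.056, -0.001]
[1, 0.0075, 0.0001, 0.0251, 0.0, -0.076, -0.001]
```

View pics/d5.png

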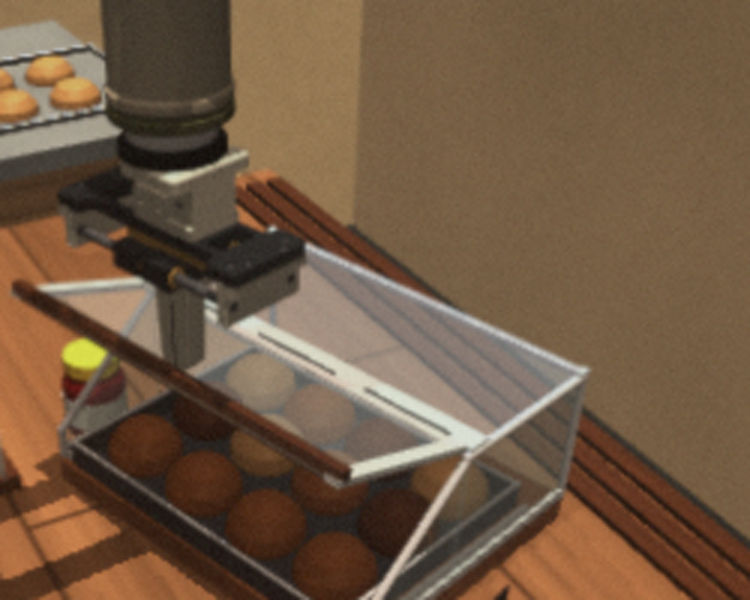

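The flap is now only a little above level and the tips are just inside the rail. Continue.

Emit:
jog_arm(
  steps=[
    [1,0.0013,0,0.0047,0,0,0],
    [1,0.003,0,0.0097,0,-0.016,0],
    [1,0.0045,0,0.0148,0,-0.036,0],
    [1,0.006,0,0.02,0,-0.056,0],
    [1,0.0075,0,0.025,0,-0.076,0],
  ],
)

```text
t: 15.68
tool_pos: [0.561, 0.1177, 0.2019]
orientation: [-0.461, 3.027, 0.019]
force: [1.3, -0.0, 0.3]
opening: 0.0003
```

```bash
python3 plan.py .78,.1 .74,.13 .7,.16 .66,.19 .62,.22
```

```text
0.78 0.1 [-0.1481  0.1975]
0.74 0.13 [-0.1491  0.1923]
0.7 0.16 [-0.1498  0.1871]
0.66 0.19 [-0.1503  0.1818]
0.62 0.22 [-0.1506  0.1766]
t 15.68 case pos [-1.477e-01 -1.000e-04  2.019e-01] phi 0.081 Fcase [ 1.2 -0.4  0.3] open 0.0
[1, 0.0008, 0.0001, 0.0043, 0.0, -0.019, -0.001]
[1, 0.0021, 0.0001, 0.0094, 0.0, -0.049, -0.001]
[1, 0.0033, 0.0, 0.0145, 0.0, -0.079, -0.001]
[1, 0.0042, 0.0, 0.0197, 0.0, -0.109, -0.001]
[1, 0.0049, 0.0, 0.025, 0.0, -0.139, -0.001]
```

Emit:
jog_arm(
  steps=[
    [1,0.0008,0,0.0043,0,-0.019,0],
    [1,0.002,0,0.0094,0,-0.049,0],
    [1,0.0033,0,0.0145,0,-0.079,0],
    [1,0.004,0,0.02,0,-0.109,0],
    [1,0.005,0,0.025,0,-0.139,0],
  ],
)

```text
t: 16.3
tool_pos: [0.5581, 0.1168, 0.1763]
orientation: [-0.439, 2.889, 0.049]
force: [1.0, 1.0, 1.3]
opening: 0.0006
```

```bash
python3 plan.py .58,.25 .54,.28 .5,.31 .46,.34 .42,.37; python3 - <<'E'
from plant import robot
import cv2
c=robot.read_camera("side")
cv2.imwrite("pics/d6.png",cv2.resize(c["image"][40:240,140:390,::-1],None,fx=3,fy=3,interpolation=cv2.INTER_CUBIC))
E
```

```text
0.58 0.25 [-0.1507  0.1713]
0.54 0.28 [-0.1506  0.1661]
0.5 0.31 [-0.1502  0.1608]
0.46 0.34 [-0.1497  0.1556]
0.42 0.37 [-0.1489  0.1504]
t 16.3 case pos [-1.508e-01 -1.000e-04  1.763e-01] phi 0.222 Fcase [1.3 0.7 1.3] open 0.001
[1, 0.001, 0.0001, 0.0049, 0.0, -0.028, -0.001]
[1, 0.002, 0.0001, 0.01, 0.0, -0.058, -0.001]
[1, 0.0029, 0.0001, 0.0152, -0.0, -0.088, -0.001]
[1, 0.0035, 0.0001, 0.0204, -0.0, -0.118, -0.001]
[1, 0.0039, 0.0001, 0.0257, -0.0, -0.148, -0.001]
```

View pics/d6.png

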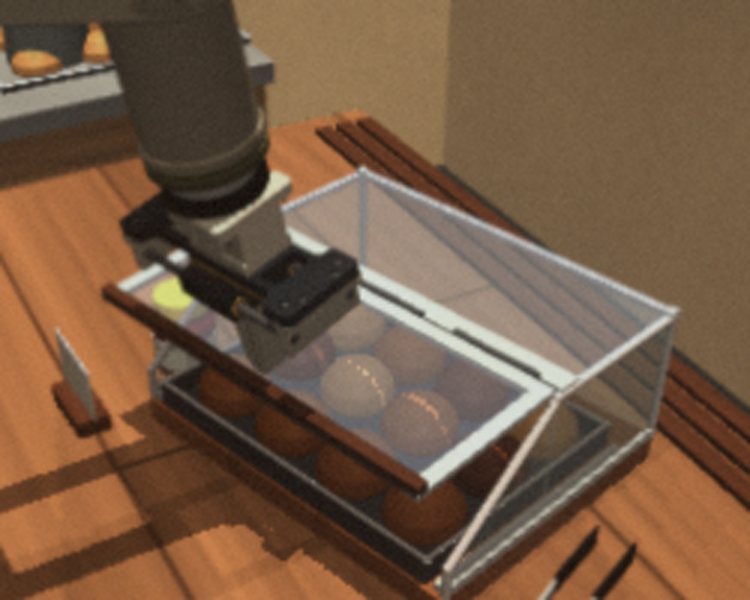

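Good, the flap is about level and following the fingers. Continue.

Emit:
jog_arm(
  steps=[
    [1,0.001,0,0.005,0,-0.028,0],
    [1,0.002,0,0.01,0,-0.058,0],
    [1,0.003,0,0.015,0,-0.088,0],
    [1,0.0035,0,0.0205,0,-0.118,0],
    [1,0.004,0,0.0257,0,-0.148,0],
  ],
)

```text
t: 16.98
tool_pos: [0.5593, 0.1172, 0.1494]
orientation: [-0.417, 2.742, 0.079]
force: [-0.0, -0.2, 1.9]
opening: 0.0009
```

```bash
python3 plan.py .38,.38 .34,.4 .3,.42 .27,.44 .24,.46
```

```text
0.38 0.38 [-0.1476  0.1452]
0.34 0.4 [-0.1463  0.1401]
0.3 0.42 [-0.1448  0.135 ]
0.27 0.44 [-0.1436  0.1313]
0.24 0.46 [-0.1422  0.1276]
t 16.98 case pos [-0.1495  0.      0.1494] phi 0.371 Fcase [-0.1 -0.2  1.9] open 0.001
[1, -0.0002, -0.0, 0.0046, -0.0, -0.009, -0.001]
[1, 0.0004, -0.0, 0.0098, -0.0, -0.029, -0.001]
[1, 0.0008, -0.0, 0.0151, -0.0, -0.049, -0.001]
[1, 0.001, -0.0, 0.019, -0.0, -0.069, -0.001]
[1, 0.0011, -0.0, 0.0229, -0.0, -0.089, -0.001]
```

Emit:
jog_arm(
  steps=[
    [1,0,0,0.0046,0,-0.01,0],
    [1,0.0004,0,0.01,0,-0.03,0],
    [1,0.0008,0,0.015,0,-0.05,0],
    [1,0.001,0,0.019,0,-0.07,0],
    [1,0.001,0,0.023,0,-0.09,0],
  ],
)

```text
t: 17.6
tool_pos: [0.5663, 0.1194, 0.1272]
orientation: [-0.403, 2.653, 0.095]
force: [-1.9, -0.6, -0.0]
opening: 0.0005
```

```bash
python3 plan.py .22,.48 .2,.49 .18,.5 .16,.51 .14,.52
```

```text
0.22 0.48 [-0.1414  0.1252]
0.2 0.49 [-0.1404  0.1228]
0.18 0.5 [-0.1394  0.1205]
0.16 0.51 [-0.1383  0.1183]
0.14 0.52 [-0.1372  0.116 ]
t 17.6 case pos [-0.1422  0.      0.1272] phi 0.462 Fcase [-2.  0. -0.] open 0.001
[1, 0.0002, -0.0, 0.0022, -0.0, -0.018, -0.001]
[1, 0.0004, -0.0, 0.0048, -0.0, -0.028, -0.001]
[1, 0.0005, -0.0, 0.0072, -0.0, -0.038, -0.001]
[1, 0.0005, -0.0, 0.0097, -0.0, -0.048, -0.001]
[1, 0.0005, -0.0, 0.0122, -0.0, -0.058, -0.001]
```

Emit:
jog_arm(
  steps=[
    [1,0,0,0.0025,0,-0.018,0],
    [1,0.0004,0,0.005,0,-0.028,0],
    [1,0.0005,0,0.0075,0,-0.038,0],
    [1,0.0005,0,0.01,0,-0.048,0],
    [1,0.0005,0,0.0125,0,-0.058,0],
  ],
)

```text
t: 18.23
tool_pos: [0.5712, 0.121, 0.1156]
orientation: [-0.395, 2.595, 0.106]
force: [-2.2, -0.5, 1.3]
opening: 0.0008
```

```bash
python3 plan.py .12,.53 .1,.54 .08,.55 .06,.56 .04,.57 .02,.58 0,.59 -.02,.59; python3 - <<'E'
from plant import robot
import cv2
c=robot.read_camera("side")
cv2.imwrite("pics/d7.png",cv2.resize(c["image"][40:240,140:390,::-1],None,fx=3,fy=3,interpolation=cv2.INTER_CUBIC))
E
```

```text
0.12 0.53 [-0.1361  0.1138]
0.1 0.54 [-0.1349  0.1117]
0.08 0.55 [-0.1337  0.1095]
0.06 0.56 [-0.1324  0.1074]
0.04 0.57 [-0.1311  0.1053]
0.02 0.58 [-0.1298  0.1032]
0.0 0.59 [-0.1284  0.1012]
-0.02 0.59 [-0.1269  0.0993]
t 18.23 case pos [-1.370e-01  1.000e-04  1.156e-01] phi 0.52 Fcase [-2.3  0.2  1.3] open 0.001
[1, 0.0, -0.0001, 0.002, -0.0, -0.01, -0.001]
[1, 0.0001, -0.0001, 0.0044, -0.0, -0.02, -0.001]
[1, 0.0001, -0.0001, 0.0069, -0.0, -0.03, -0.001]
[1, 0.0001, -0.0001, 0.0094, -0.0, -0.04, -0.001]
[1, -0.0, -0.0001, 0.0119, -0.0, -0.05, -0.001]
[1, -0.0001, -0.0001, 0.0143, -0.0, -0.06, -0.001]
[1, -0.0003, -0.0001, 0.0168, -0.0, -0.07, -0.001]
[1, -0.0007, -0.0001, 0.0192, -0.0, -0.07, -0.001]
```

View pics/d7.png

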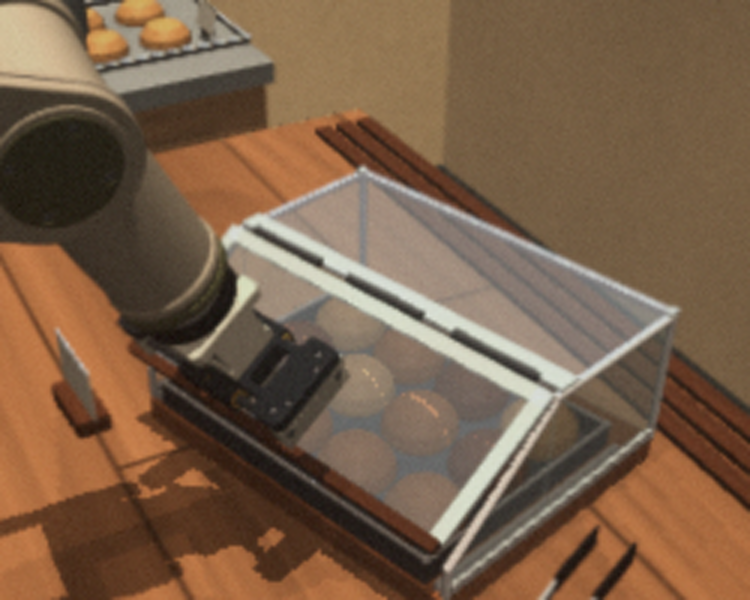

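Nearly shut. Now the slow final closing: 1.2 to 1.5 mm per row, watching the force.

Emit:
jog_arm(
  steps=[
    [1,0,0,0.0015,0,-0.01,0],
    [1,0,0,0.003,0,-0.015,0],
    [1,0,0,0.0045,0,-0.02,0],
    [1,0,0,0.006,0,-0.025,0],
    [1,0,0,0.0075,0,-0.03,0],
  ],
)

```text
t: 18.9
tool_pos: [0.5749, 0.1221, 0.1088]
orientation: [-0.39, 2.565, 0.111]
force: [-1.8, -0.9, 1.9]
opening: 0.0006
```

Emit:
jog_arm(
  steps=[
    [1,0,0,0.0012,0,0,0],
    [1,0,0,0.0024,0,0,0],
    [1,0,0,0.0036,0,0,0],
    [1,0,0,0.0048,0,0,0],
  ],
)

```text
t: 19.4
tool_pos: [0.5775, 0.1229, 0.1048]
orientation: [-0.39, 2.565, 0.111]
force: [0.1, -0.2, 2.9]
opening: 0.0004
```

Emit:
jog_arm(
  steps=[
    [1,0,0,0.001,0,0,0],
    [1,0,0,0.002,0,0,0],
    [1,0,0,0.003,0,0,0],
  ],
)

```text
t: 19.77
tool_pos: [0.5792, 0.1234, 0.1024]
orientation: [-0.39, 2.564, 0.111]
force: [-1.3, 0.5, 2.1]
opening: 0.0002
```

```bash
python3 plan.py .02,.55 0,.55 -.02,.55
```

```text
0.02 0.55 [-0.1296  0.1036]
0.0 0.55 [-0.1281  0.1017]
-0.02 0.55 [-0.1267  0.0998]
t 19.77 case pos [-0.1287  0.      0.1024] phi 0.552 Fcase [-1.1  0.9  2.1] open 0.0
[1, 0.0001, -0.0, -0.0015, -0.0, 0.002, -0.001]
[1, -0.0001, -0.0, 0.0009, -0.0, 0.002, -0.001]
[1, -0.0003, -0.0, 0.0033, -0.0, 0.002, -0.001]
```

Emit:
jog_arm(
  steps=[
    [1,0,0,0.0008,0,0,0],
    [1,0,0,0.0016,0,0,0],
  ],
)

```text
t: 20.02
tool_pos: [0.58, 0.1237, 0.1011]
orientation: [-0.39, 2.564, 0.111]
force: [-0.1, -0.6, 2.0]
opening: 0.0004
```

Emit:
jog_arm(
  steps=[
    [1,0,0,0.0008,0,0,0],
    [1,0,0,0.0016,0,0,0],
  ],
)

```text
t: 20.27
tool_pos: [0.5809, 0.124, 0.0999]
orientation: [-0.39, 2.564, 0.111]
force: [-10.0, -2.3, 12.3]
opening: 0.0004
```

Emit:
jog_arm(
  steps=[
    [1,0,0,0.0008,0,0,0],
    [1,0,0,0.0016,0,0,0],
  ],
)

```text
t: 20.52
tool_pos: [0.5814, 0.1241, 0.0996]
orientation: [-0.391, 2.565, 0.111]
force: [-36.8, -10.0, 36.3]
opening: 0.0003
```

It's firmly at the stop. I'll back off along the tool axis.

Emit:
jog_arm(
  steps=[
    [1,0,0,-0.003,0,0,0],
    [1,0,0,-0.01,0,0,0],
    [1,0,0,-0.03,0,0,0],
    [1,0,0,-0.06,0,0,0],
    [1,0,0,-0.1,0,0,0],
  ],
)

```text
t: 21.15
tool_pos: [0.5299, 0.1084, 0.1842]
orientation: [-0.392, 2.567, 0.111]
force: [0.3, 0.1, 0.1]
opening: 0.0004
```

Emit:
jog_arm(
  steps=[
    [1,0.04,0,-0.02,0,0,0],
    [1,0.08,0,-0.05,0,0,0],
    [1,0.1,0,-0.07,0,0,0],
    [1,0.1,0,-0.07,0,0,0],
  ],
)

```text
t: 21.65
tool_pos: [0.4448, 0.0734, 0.1893]
orientation: [-0.396, 2.592, 0.116]
force: [0.0, -0.0, 0.4]
opening: 0.0008
```

```bash
python3 - <<'E'
from plant import robot
from fit import *
d={n:robot.read_camera(n) for n in("scene","side")}
pickle.dump(d,open("cam8.pkl","wb"))
p=np.load("p.npy")
s=d["scene"]["image"][:,:,::-1].copy();v=d["side"]["image"][:,:,::-1].copy()
cv2.imwrite("pics/s8.png",cv2.resize(s[115:315,110:310],None,fx=3,fy=3,interpolation=cv2.INTER_CUBIC))
cv2.imwrite("pics/d8.png",cv2.resize(v[70:270,140:390],None,fx=3,fy=3,interpolation=cv2.INTER_CUBIC))
m=model([*p[:3],0,0]); 
for k in("tl","tr","fr","fll"):
  print(k,"scene crop",np.round((proj(d["scene"],m[k])[0]-[110,115])*3),"side crop",np.round((proj(d["side"],m[k])[0]-[140,70])*3))
print(robot.read_state()["force"])
E
```

```text
tl scene crop [466. 515.] side crop [159. 290.]
tr scene crop [397. 172.] side crop [424. 471.]
fr scene crop [394. 142.] side crop [445. 467.]
fll scene crop [473. 530.] side crop [144. 265.]
[ 0.35155547 -0.23460366  0.18579976]
```

View pics/s8.png

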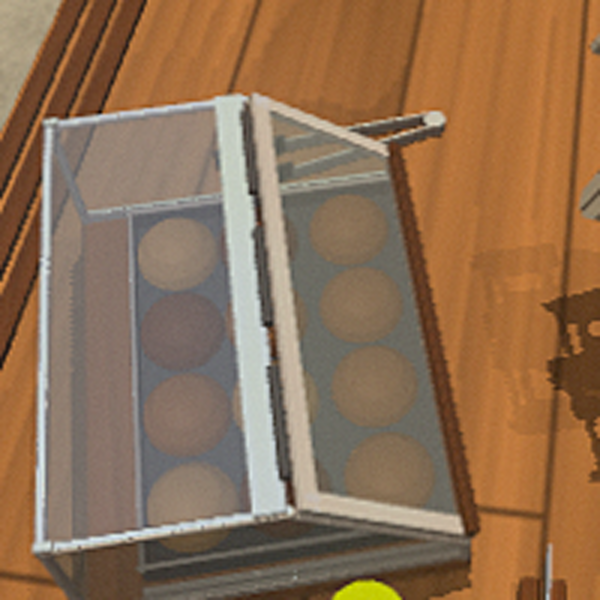

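View pics/d8.png

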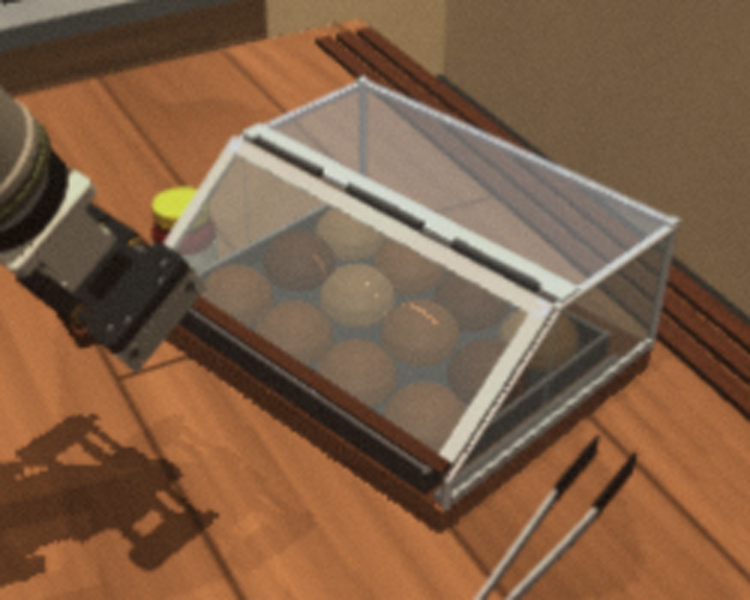

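The rail ends appear at scene (393,143) and (470,530) and side (443,465). All three are within about 3 crop pixels (1 native pixel) of the prediction for flap = 0. The tray's rim corner also sits near its home prediction. Handing in.

```bash
python3 -c "
from plant import robot
print(robot.close_job())"
```

```text
the job is handed in; nothing more can be done
None
```

The tray is pushed fully home and the flap was then closed fully. The job was handed in at about 22 s of the 54 s allowed, with the arm clear of the case. No verdict was reported.

- **Tray:** I pushed it with closed fingertips at its centre, slowing to about 6 mm/s at the end. The resistance stayed near 2.5 N until the stop, where it rose to about 16–20 N with no further motion. The finger's stopping position agrees with the expected home position to within 2 mm.
- **Flap:** I reached over the standing flap and swept it over and down from behind its wooden rail, slowing to about 6 mm/s at the end. The final press against its stop reached about 53 N at the wrist, firmer than I intended but below the 120 N limit.
- **Last checks:** In both camera views the flap's rail ends lie within about 1 native pixel of the fully shut position. The tray's front corner is within about 2 pixels of home in the side view. The wrist force was zero. By eye, the jam jar and tongs look unmoved. The card stand was partly or fully out of frame in the last cropped pictures, so I saw it clearly only just before the flap shut. No check disagreed.

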